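Footswitch check on the blue effect pedal

ROBOT

A 7-joint arm with a two-finger parallel gripper is mounted at the origin on the work surface. World frame = base frame: x ahead of the robot, y to its left, z up, the work surface at z = 0. Lengths are in mm, angles in rad, forces in N, time in s.
With the tool pointing down it reaches from about 400 to 875 mm from the base axis. Payload 4.4 kg.
Tool frame: the origin (TCP) lies where the fingers leave the gripper's body, on its centre line; the fingertips stand 73 mm ahead of it and the grasp point (between the pads) lies 54 mm ahead of it; z points along the fingers, y is the line along which they close (so a half turn about z gives the same grasp; the last joint's range is limited). The gripper opens to 85 mm and grips with 20 to 120 N. Pads are 22 mm wide; open, the fingers measure 114 mm over their backs; the gripper's body (76 mm by 85 mm) begins 54 mm behind the grasp point. The pads swing forward as they close: fully open they stand 13 mm farther back than shut.
Start: joints at [-1.365, 0.628, 0.038, 1.517, -0.027, 0.996, -0.02], TCP at [174.48, 626.158, 303.913] pointing down, gripper open.
Joint ranges: [-3.06, 3.06], [-0.37, 2.12], [-1.25, 1.32], [0.18, 2.47], [-1.1, 4.24], [0.23, 1.98], [-2.94, 2.94]. Speed limits (rad/s): [2.57, 2.57, 3.14, 3.14, 3.14, 3.14, 3.14].

INTERFACE

Orientations are given as [roll, pitch, yaw] about the fixed x, y, z axes, in that order (R = Rz(yaw) Ry(pitch) Rx(roll)).
In Python, from cell import ctrl gives the robot as it stands.
- The arm moves only by the tool send_rows, never from a script. Its argument "rows" is a list that holds one entry, the list of rows, each a list of 6 numbers: the shift along the tool's x, y, z in cm, then the turn, a rotation vector about the tool's x, y, z in rad. In form: [[[tx, ty, tz, wx, wy, wz], ...]]. A call has 1 to 10 rows; each row is the pose to reach, as a shift and turn from the pose commanded when the call began, along the tool's axes at that moment; what a row does not reach only later rows make up. A row lasts 1/10 s, in which the tool goes at most 50 mm and 8.59 degrees, less where a joint would pass 70% of its speed; a pose out of reach is approached as far as the arm can. A call with a gripper value outside its range is refused whole. "grip" is the closure in counts, from 0 (fully open) to 255 (shut), set as the call begins (left out, the last holds). The fingers move at their own pace and stop on an object; the grip force is fixed at half the most. Time passes only in rows, so rows that repeat a pose let the fingers close. It gives the time, the measured TCP pose, the force, the opening and the grip force at its end, in the units of the state.
- ctrl.read_state(): the state, without advancing time (a new reading comes with each control period).
- ctrl.get_image(name): name is "side" or "top"; returns a dict with "pixels" (480x640x3 uint8, red, green, blue), "fx", "fy", "cx", "cy" (pixels), "D" ([k1, k2, p1, p2, k3] as OpenCV has them; the pictures are not rectified), "extrinsics" (4x4, takes a point from camera to world coordinates). Camera axes: x right, y up, looking along -z (the intrinsics and any distortion apply to the point x, -y, -z); pixel columns grow to the right and rows downward; lengths in mm; the calibration is good to about 2 mm. A picture is of the moment at which its call begins. There is no depth.
- ctrl.finish_job(): hands the job in; it is judged then, once.
The state is a dict: "clock": time; "qpos": joint angles; "qd": joint speeds; "tau": joint torques, N m; "eef_pos": TCP position; "tool_rot": TCP orientation; "force": force on the tool from outside, world axes, zero at the start; "torque": the same for the moment, N m; "width": finger opening in mm; "gripper_force": force on a finger pad.
Only numpy, scipy, OpenCV 4.12 (cv2) and the standard library are available. Lean on these libraries where they do the work, as an engineer would, in place of code of your own. Each camera call takes 0.05 s, during which the arm holds its last target. There are 200 camera calls.

TASK

Check the blue pedal's footswitch: with the fingertips press it gently all the way down and let it spring back up, then log the result by pressing the green key on the dark test logger all the way down, and draw the hand well clear above it. Do not pick up, shove or lean on the blue pedal or the logger, and touch nothing else: the other pedals and their switches, the red key, and the tools and parts lying about stay as they are.

Things in the scene. Friction and masses are not known exactly. Their poses are not given: they have to be found in the camera images.
- blue_pedal: blue effect pedal, a loose blue metal box 120 (own x) x 66 (own y) x 42 mm high with its rubber feet, about 0.4 kg, standing upright. Origin: centre of its underside; z up. Its footswitch is near the -x end (the end facing the robot at yaw 0), two black knobs (18 mm across, tops 56 mm above the table) stand near the +x end. This is the one to check.
- blue_switch_top (a point): centre of the top of the blue pedal's footswitch, a bare aluminium button 22 mm across, on the pedal's long centre line 36 mm towards -x from its origin; top 63 mm above the table and 21 mm above the pedal's lid when up. Moves with the button.
- blue_switch (a joint): travel of the blue pedal's footswitch, m: 0 up, 0.006 fully down. Spring return: about 1.2 N starts it, about 4 N holds it fully down, against a hard stop.
- logger: test logger, a dark grey box fixed to the table, 100 (own x) x 120 (own y) x 45 mm high, with a pale screen on its +x half and a green and a red round key on its -x half (towards the robot at yaw 0). Origin: centre of its underside; z up.
- pass_key_top (a point): centre of the top of the logger's green key, a round button 24 mm across in a black 40 mm collar, 22 mm towards the logger's -x and 32 mm to its +y from its origin; top 66 mm above the table when up (9 mm above the collar). Moves with the key.
- pass_key (a joint): travel of the green key, m: 0 up, 0.005 fully down. Spring return: about 1.2 N starts it, about 4 N holds it fully down, against a hard stop.
- fail_key_top (a point): centre of the top of the logger's red key, a round button 24 mm across in a black 40 mm collar, 22 mm towards the logger's -x and 32 mm to its -y from its origin; top 66 mm above the table when up (9 mm above the collar). Moves with the key. To be left alone.
- fail_key (a joint): travel of the red key, m: 0 up, 0.005 fully down.
- green_pedal: green effect pedal, a loose green metal box 120 (own x) x 66 (own y) x 42 mm high with its rubber feet, about 0.4 kg, standing upright. Origin: centre of its underside; z up. Its footswitch is near the -x end (the end facing the robot at yaw 0), two black knobs (18 mm across, tops 56 mm above the table) stand near the +x end. To be left alone.
- green_switch (a joint): travel of the green pedal's footswitch, m: 0 up, 0.006 fully down.
- orange_pedal: orange effect pedal, a loose orange metal box 120 (own x) x 66 (own y) x 42 mm high with its rubber feet, about 0.4 kg, standing upright. Origin: centre of its underside; z up. Its footswitch is near the -x end (the end facing the robot at yaw 0), two black knobs (18 mm across, tops 56 mm above the table) stand near the +x end. To be left alone.
- orange_switch (a joint): travel of the orange pedal's footswitch, m: 0 up, 0.006 fully down.
- spool: loose wire spool standing on end, white flanges 60 mm across, red core, 48 mm high; origin at the centre of its underside. To be left alone.
- socket: loose bright steel deep socket standing on end, 20 mm across, 62 mm high; origin at the centre of its underside. To be left alone.
- cutters: loose side cutters lying flat with orange handles, about 125 mm long (own x, jaws to +x), 60 mm wide, 12 mm high; origin under the middle. To be left alone.
- tip_tin: loose steel tin 68 mm across and 30 mm high, heaped with copper tip cleaner to 37 mm; origin at the centre of its underside. To be left alone.
- meter: loose red and black multimeter lying flat, 170 (own x) x 85 x 44 mm high; origin at the centre of its underside. To be left alone.
Things that resemble listed ones, but are neither listed nor needed, are in the scene too. There is more than one size of the blue_pedal; the job needs the larger.

How it is judged:
By the outcome, as a careful person would: the job done as asked, in the order asked, and still so for the second after the job is handed in, with the robot touching nothing.
It also fails if it takes over 40 s, if anything falls off the work surface, if the arm or the gripper's body presses on something with over 40 N, if the wrist force passes 120 N, or if a joint passes its speed limit or range.

## Working session

There is one attempt and no reset: what is moved stays moved. The work goes in short steps, Python scripts to look and compute and a tool call to move; the robot and the scene stay as the last step left them, time stands still between calls to the robot, and variables do not carry over. Pictures are saved under pics/ and viewed, at most 10 in all, crops included, and the job is handed in when it is done.

Besides the shell and the picture viewer there is one more tool, called after "Request:" in YAML: its name, and indented under it one key for each argument. send_rows: Moves the arm, as the interface text tells. Its arguments: {"type":"object","properties":{"rows":{"type":"array","items":{"type":"array","items":{"type":"array","items":{"type":"number"}}}},"grip":{"type":"number"}},"required":["rows"]}

```bash
mkdir -p pics
cat > h.py <<'E'
import numpy as np, cv2
from cell import ctrl
def grab(n,save=None):
    d=ctrl.get_image(n)
    if save: cv2.imwrite('pics/'+save,cv2.cvtColor(d['pixels'],cv2.COLOR_RGB2BGR))
    return d
def K(d): return np.array([[d['fx'],0,d['cx']],[0,d['fy'],d['cy']],[0,0,1.]])
def cast(d,uv,z):
    E=np.array(d['extrinsics'])
    p=cv2.undistortPoints(np.array(uv,float).reshape(-1,1,2),K(d),np.array(d['D'],float)).reshape(-1,2)
    r=np.c_[p[:,0],-p[:,1],-np.ones(len(p))]@E[:3,:3].T
    o=E[:3,3]; return o+r*((z-o[2])/r[:,2])[:,None]
def proj(d,P):
    E=np.linalg.inv(np.array(d['extrinsics'])); c=np.array(P,float).reshape(-1,3)@E[:3,:3].T+E[:3,3]
    c=c*[1,-1,-1]
    return cv2.projectPoints(c,np.zeros(3),np.zeros(3),K(d),np.array(d['D'],float))[0].reshape(-1,2)
E
python3 - <<'E'
from h import *
for n in('top','side'):
    d=grab(n,n+'0.png');print(n,np.round(d['extrinsics'],2).tolist(),d['fx'],d['D'])
s=ctrl.read_state();print(s['clock'],s['eef_pos'],s['tool_rot'],s['width'],s['force'])
E
```

```text
top [[0.03, 0.99, -0.16, 395.68], [-1.0, 0.03, 0.0, -1.55], [0.01, 0.16, 0.99, 1055.17], [0.0, 0.0, 0.0, 1.0]] 467.8172830085331 [-0.01093774  0.          0.          0.          0.        ]
side [[0.88, 0.31, -0.36, 134.55], [-0.47, 0.6, -0.64, -759.48], [0.02, 0.73, 0.68, 864.98], [0.0, 0.0, 0.0, 1.0]] 571.3080384224135 [0.02226201 0.         0.         0.         0.        ]
0.1 [174.34318881 625.73115943 303.08783406] [-3.13989049e+00  9.66729965e-06  2.86982788e+00] 85.17397857559469 [-0.15757308 -0.20686098 -0.58733902]
```

View pics/top0.png

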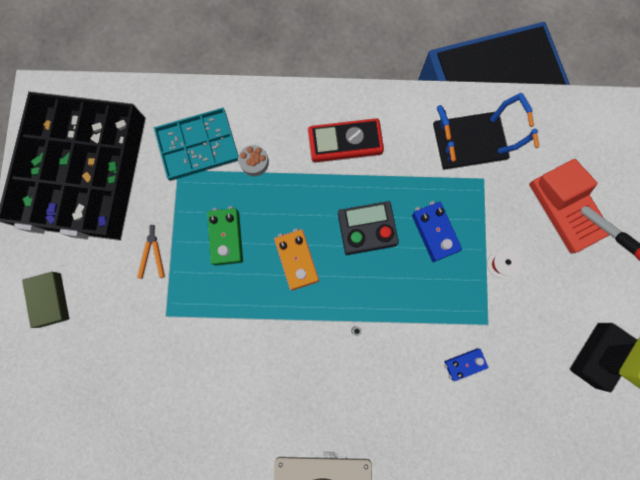

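View pics/side0.png

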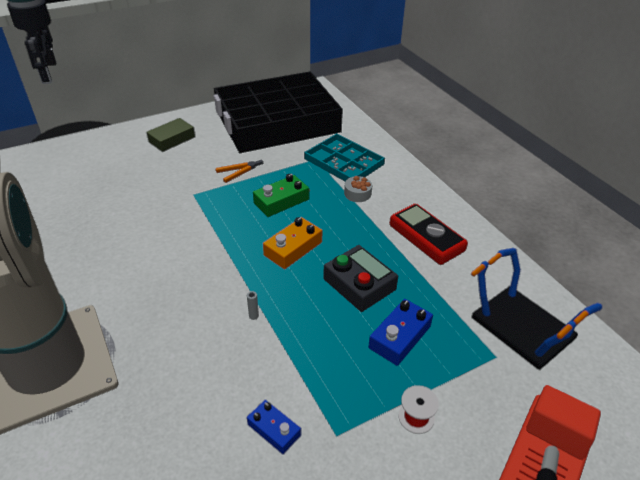

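The top view shows the large blue pedal at (437,231) with its switch at about (447,244), and the green key at (357,238). In the side view they are at about (392,331) and (343,260).

Run:
```python
from h import *
def comp(m,near):
    n,l,s,c=cv2.connectedComponentsWithStats(m.astype('uint8'))
    i=min(range(1,n),key=lambda i:np.hypot(*(c[i]-near))+(100 if s[i,4]<15 else 0)); return c[i],s[i,4]
for n,sw,gk in(('top',(447,244),(357,238)),('side',(392,331),(343,260))):
    d=grab(n);p=d['pixels'].astype(int);h=cv2.cvtColor(d['pixels'],cv2.COLOR_RGB2HSV)
    c,a=comp((h[...,1]<70)&(h[...,2]>120),sw); print(n,'switch',c,a,cast(d,c,63)[0])
    c,a=comp((h[...,0]>45)&(h[...,0]<75)&(h[...,1]>120)&(h[...,2]>60),gk); print(n,'green',c,a,cast(d,c,66)[0],cast(d,c,62)[0])
    c,a=comp(((h[...,0]<6)|(h[...,0]>174))&(h[...,1]>150)&(h[...,2]>80),(386,232) if n=='top' else (365,279)); print('red',c,a,cast(d,c,66)[0])
    if n=='top':
        m=((h[...,0]>105)&(h[...,0]<130)&(h[...,1]>120)).astype('uint8');m[:, :405]=0;m[:,470:]=0;m[:195]=0;m[270:]=0
        cs=max(cv2.findContours(m,0,2)[0],key=cv2.contourArea)
        b=cv2.boxPoints(cv2.minAreaRect(cs));print(cast(d,b,42).round(1))
    a=d['pixels']
    crops=[cv2.resize(a[y-30:y+30,x-40:x+40],(400,300),interpolation=cv2.INTER_CUBIC) for x,y in(sw,gk)]
    globals()[n]=np.hstack(crops)
cv2.imwrite('pics/c.png',cv2.cvtColor(np.vstack([top,side]),cv2.COLOR_RGB2BGR))
```

```text
top switch [446.2247191  243.75280899] 89 [ 562.51234239 -253.33664524   63.        ]
top green [356.1559633  236.70642202] 109 [572.04280738 -58.76981088  66.        ] [572.75596348 -59.0012132   62.        ]
red [385.14285714 231.64285714] 112 [ 584.8353642 -121.0230576   66.       ]
[[ 633.5 -180.3   42. ]
 [ 665.1 -246.    42. ]
 [ 554.4 -292.9   42. ]
 [ 524.  -228.    42. ]]
side switch [392.01149425 329.34482759] 87 [ 559.63162852 -256.95485099   63.        ]
side green [342.06521739 259.36956522] 92 [566.92637392 -63.9488299   66.        ] [569.09100698 -60.46674755  62.        ]
red [363.62616822 277.1588785 ] 107 [ 579.75892719 -125.94121176   66.        ]
```

View pics/c.png

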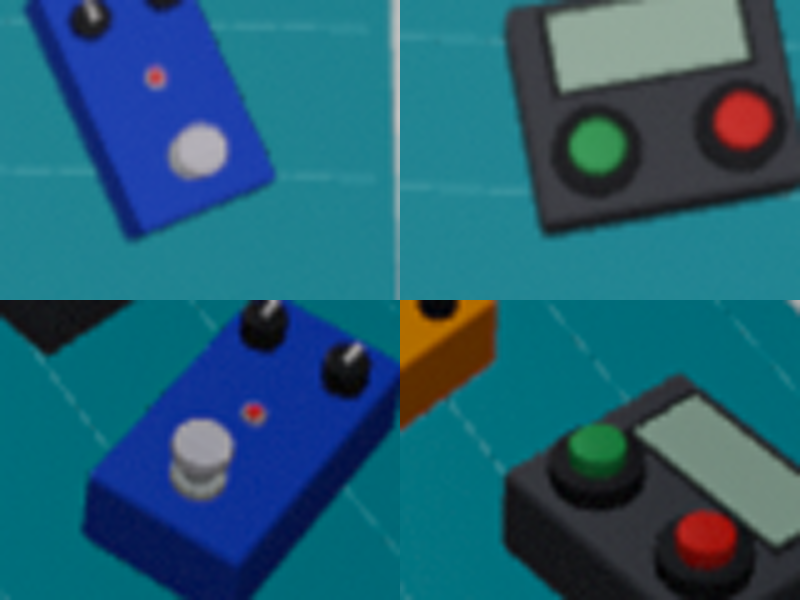

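Request:
send_rows:
  rows:
    - [[-46,-26,0,0,0,0],[-46,-26,0,0,0,0],[-46,-26,0,0,0,0],[-46,-26,0,0,0,0],[-46,-26,0,0,0,0],[-46,-26,0,0,0,0],[-46,-26,0,0,0,0],[-46,-26,0,0,0,0],[-46,-26,0,0,0,0],[-46,-26,0,0,0,0]]
  grip: 255

```text
clock: 1.2
eef_pos: [528.9, 270.7, 303.9]
tool_rot: [3.142, -0.0, 2.87]
force: [0.8, 0.9, -0.4]
width: 0.0
gripper_force: 0.0
```

Request:
send_rows:
  rows:
    - [[-17.2,-49.9,0,0,0,0],[-17.2,-49.9,0,0,0,0],[-17.2,-49.9,0,0,0,0],[-17.2,-49.9,0,0,0,0],[-17.2,-49.9,0,0,0,0],[-17.2,-49.9,0,0,0,0],[-17.2,-49.9,0,0,0,0],[-17.2,-49.9,0,0,0,0],[-17.2,-49.9,0,0,0,0],[-17.2,-49.9,0,0,0,0]]

```text
clock: 2.2
eef_pos: [557.5, -228.8, 303.9]
tool_rot: [3.141, -0.0, 2.87]
force: [1.0, -1.3, -0.3]
width: 0.2
gripper_force: 0.0
```

Request:
send_rows:
  rows:
    - [[0,0,0,0,0,0],[0,0,0,0,0,0]]

```text
clock: 2.4
eef_pos: [557.1, -228.5, 303.4]
tool_rot: [-3.141, -0.001, 2.866]
force: [0.1, 1.5, 0.6]
width: -0.2
gripper_force: 0.0
```

Request:
send_rows:
  rows:
    - [[-1.1,-2.6,0,0,0,0],[-1.1,-2.6,5,0,0,0],[-1.1,-2.6,9,0,0,0],[-1.1,-2.6,13,0,0,0],[-1.1,-2.6,14.5,0,0,0],[-1.1,-2.6,14.5,0,0,0]]

```text
clock: 3.0
eef_pos: [560.6, -252.6, 157.0]
tool_rot: [3.14, -0.005, 2.872]
force: [0.9, -0.6, 0.4]
width: 0.3
gripper_force: 0.0
```

Run:
```python
from h import *
s=ctrl.read_state();p=np.array(s['eef_pos']);print(p,s['force'])
im=[]
for n in('top','side'):
    d=grab(n);q=proj(d,[p-[0,0,73],[560.5,-256,63]]);print(n,q)
    x,y=q[1].astype(int);a=d['pixels'][y-40:y+20,x-30:x+30];im.append(cv2.resize(a,(400,400),interpolation=cv2.INTER_CUBIC));print(x-30,y-40)
cv2.imwrite('pics/d.png',cv2.cvtColor(np.hstack(im),cv2.COLOR_RGB2BGR))
```

```text
[ 560.63597797 -252.63446063  156.96823046] [ 0.94821212 -0.62190726  0.39169197]
top [[448.39650227 243.04038897]
 [447.47110505 244.70820649]]
417 204
side [[392.31384259 319.88872752]
 [392.12448361 328.79178849]]
362 288
```

View pics/d.png

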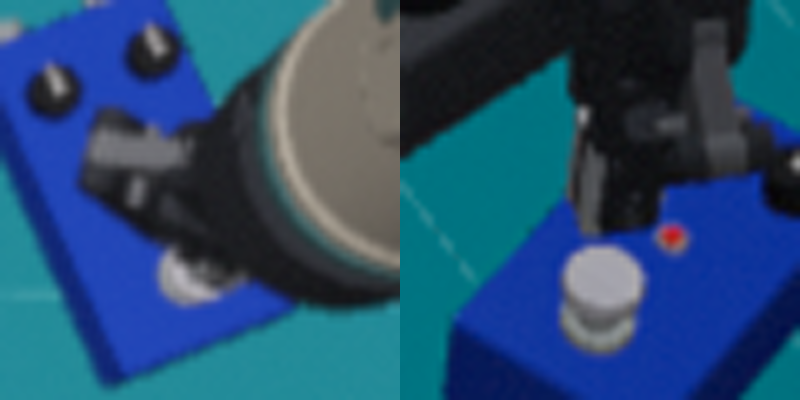

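The closed tips hang about 20 mm over the button, slightly right of it in the side view (394.7 vs 392.6), so I'll make a small correction and descend.

Request:
send_rows:
  rows:
    - [[0,-0.3,0.6,0,0,0],[0,-0.3,1.2,0,0,0],[0,-0.3,1.6,0,0,0],[0,-0.3,1.8,0,0,0],[0,-0.3,1.8,0,0,0]]

```text
clock: 3.6
eef_pos: [560.4, -257.6, 140.6]
tool_rot: [3.141, -0.0, 2.87]
force: [0.6, -0.5, 0.3]
width: -0.2
gripper_force: 0.0
```

Request:
send_rows:
  rows:
    - [[0,0,0.1,0,0,0],[0,0,0.2,0,0,0],[0,0,0.3,0,0,0],[0,0,0.4,0,0,0],[0,0,0.4,0,0,0]]

```text
clock: 4.1
eef_pos: [560.5, -257.6, 136.7]
tool_rot: [3.142, -0.0, 2.87]
force: [0.3, 0.2, -0.3]
width: -0.1
gripper_force: 0.0
```

Request:
send_rows:
  rows:
    - [[0,0,0.1,0,0,0],[0,0,0.2,0,0,0],[0,0,0.2,0,0,0]]

```text
clock: 4.4
eef_pos: [560.6, -257.7, 134.9]
tool_rot: [-3.142, 0.0, 2.87]
force: [0.6, -0.7, 1.7]
width: -0.1
gripper_force: 0.7
```

Request:
send_rows:
  rows:
    - [[0,0,0.1,0,0,0],[0,0,0.2,0,0,0],[0,0,0.3,0,0,0],[0,0,0.3,0,0,0]]

```text
clock: 4.8
eef_pos: [560.7, -257.8, 131.9]
tool_rot: [-3.142, 0.0, 2.87]
force: [-0.7, 0.6, 2.5]
width: 0.3
gripper_force: 1.4
```

Request:
send_rows:
  rows:
    - [[0,0,0.1,0,0,0],[0,0,0.1,0,0,0]]

```text
clock: 5.0
eef_pos: [560.6, -257.7, 130.9]
tool_rot: [-3.142, 0.0, 2.87]
force: [-0.3, -0.4, 3.7]
width: 0.2
gripper_force: 1.6
```

Request:
send_rows:
  rows:
    - [[0,0,0.1,0,0,0],[0,0,0.1,0,0,0]]

```text
clock: 5.2
eef_pos: [560.6, -257.7, 129.9]
tool_rot: [-3.142, 0.0, 2.87]
force: [-0.5, -0.5, 4.8]
width: -0.3
gripper_force: 1.9
```

Request:
send_rows:
  rows:
    - [[0,0,0.05,0,0,0],[0,0,0.05,0,0,0]]

```text
clock: 5.4
eef_pos: [560.7, -257.7, 129.7]
tool_rot: [3.142, 0.0, 2.87]
force: [-0.3, -0.1, 5.3]
width: 0.1
gripper_force: 2.7
```

Request:
send_rows:
  rows:
    - [[0,0,0.05,0,0,0],[0,0,0.05,0,0,0],[0,0,0.05,0,0,0]]

```text
clock: 5.7
eef_pos: [560.7, -257.8, 129.6]
tool_rot: [-3.142, 0.0, 2.87]
force: [-1.9, 1.3, 9.3]
width: -0.0
gripper_force: 4.3
```

Request:
send_rows:
  rows:
    - [[0,0,-0.5,0,0,0],[0,0,-1.2,0,0,0],[0,0,-4,0,0,0],[0,0,-7,0,0,0],[4.4,19.2,-7,0,0,0],[4.4,19.2,-7,0,0,0],[4.4,19.2,-7,0,0,0],[4.4,19.2,-7,0,0,0],[4.4,19.2,-7,0,0,0],[4.4,19.2,-7,0,0,0]]

```text
clock: 6.7
eef_pos: [569.6, -59.1, 198.8]
tool_rot: [3.141, -0.001, 2.874]
force: [-0.7, -0.8, -0.1]
width: -0.3
gripper_force: 0.0
```

Run:
```python
from h import *
s=ctrl.read_state();p=np.array(s['eef_pos']);print(p,s['force'])
im=[]
for n in('top','side'):
    d=grab(n)
    for t in([560.5,-256,63],[570,-61,70]):
        q=proj(d,[p-[0,0,73],t]);print(n,q.round(1).tolist())
        x,y=q[1].astype(int);a=d['pixels'][y-35:y+25,x-30:x+30];im.append(cv2.resize(a,(300,300),interpolation=cv2.INTER_CUBIC))
cv2.imwrite('pics/e.png',cv2.cvtColor(np.vstack([np.hstack(im[:2]),np.hstack(im[2:])]),cv2.COLOR_RGB2BGR))
```

```text
[569.63729362 -59.0525051  198.8372042 ] [-0.68697034 -0.84886961 -0.13295661]
top [[358.1, 232.7], [447.5, 244.7]]
top [[358.1, 232.7], [357.3, 237.3]]
side [[343.3, 235.3], [392.1, 328.8]]
side [[343.3, 235.3], [342.8, 256.5]]
```

View pics/e.png

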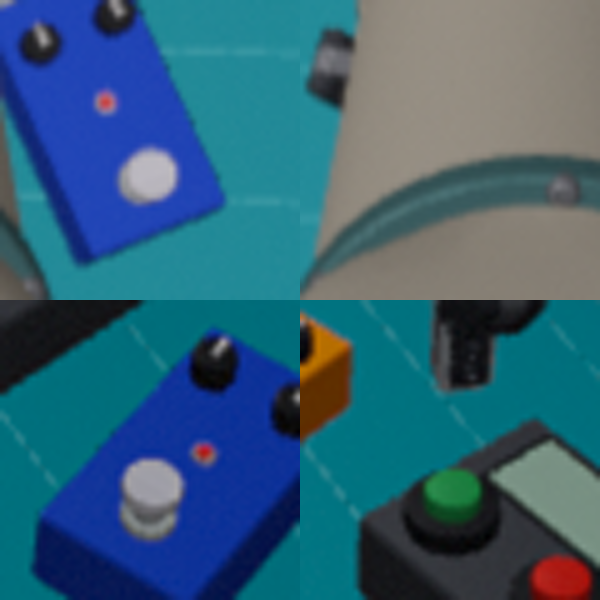

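The footswitch is back up and the pedal hasn't moved. The tips hang above the green key, so next is the press.

Request:
send_rows:
  rows:
    - [[0.1,-0.1,2,0,0,0],[0.1,-0.1,4,0,0,0],[0.1,-0.1,5,0,0,0],[0.1,-0.1,5.4,0,0,0],[0.1,-0.1,5.4,0,0,0]]

```text
clock: 7.3
eef_pos: [568.4, -62.6, 144.6]
tool_rot: [-3.141, -0.001, 2.868]
force: [0.2, -0.6, -0.2]
width: -0.1
gripper_force: 0.0
```

Request:
send_rows:
  rows:
    - [[0,0,0.1,0,0,0],[0,0,0.2,0,0,0],[0,0,0.3,0,0,0],[0,0,0.4,0,0,0],[0,0,0.4,0,0,0]]

```text
clock: 7.8
eef_pos: [568.5, -61.5, 140.9]
tool_rot: [3.142, 0.0, 2.87]
force: [-0.7, 0.6, 0.1]
width: 0.0
gripper_force: 0.0
```

Request:
send_rows:
  rows:
    - [[0,0,0.1,0,0,0],[0,0,0.2,0,0,0],[0,0,0.2,0,0,0]]

```text
clock: 8.1
eef_pos: [568.5, -61.6, 138.8]
tool_rot: [3.142, -0.0, 2.87]
force: [-0.3, 0.4, -0.3]
width: -0.2
gripper_force: 0.0
```

Request:
send_rows:
  rows:
    - [[0,0,0.1,0,0,0],[0,0,0.2,0,0,0],[0,0,0.3,0,0,0],[0,0,0.3,0,0,0]]

```text
clock: 8.5
eef_pos: [568.5, -61.6, 135.9]
tool_rot: [3.142, 0.0, 2.87]
force: [-0.1, 0.1, 2.6]
width: 0.3
gripper_force: 1.3
```

Request:
send_rows:
  rows:
    - [[0,0,0.1,0,0,0],[0,0,0.15,0,0,0],[0,0,0.15,0,0,0]]

```text
clock: 8.8
eef_pos: [568.5, -61.6, 134.4]
tool_rot: [3.142, 0.0, 2.87]
force: [-0.7, 0.9, 3.0]
width: -0.2
gripper_force: 1.7
```

Request:
send_rows:
  rows:
    - [[0,0,0.05,0,0,0],[0,0,0.1,0,0,0],[0,0,0.1,0,0,0]]

```text
clock: 9.1
eef_pos: [568.5, -61.6, 133.7]
tool_rot: [3.142, 0.0, 2.87]
force: [-0.7, -0.8, 5.5]
width: 0.0
gripper_force: 2.9
```

Request:
send_rows:
  rows:
    - [[0,0,0.05,0,0,0],[0,0,0.05,0,0,0],[0,0,0.05,0,0,0]]

```text
clock: 9.4
eef_pos: [568.5, -61.6, 133.6]
tool_rot: [3.141, 0.0, 2.87]
force: [-1.8, 0.8, 9.1]
width: -0.1
gripper_force: 4.7
```

The key is on its hard stop (9 N, no further travel). I'll draw the hand clear.

Request:
send_rows:
  rows:
    - [[0,0,-0.5,0,0,0],[0,0,-1.5,0,0,0],[0,0,-5,0,0,0],[0,0,-9,0,0,0],[0,0,-13,0,0,0],[0,0,-16,0,0,0],[0,0,-17,0,0,0],[0,0,-17,0,0,0],[0,0,-17,0,0,0],[0,0,-17,0,0,0]]

```text
clock: 10.4
eef_pos: [567.6, -61.5, 301.1]
tool_rot: [-3.141, -0.004, 2.87]
force: [-0.1, -1.4, 0.0]
width: -0.2
gripper_force: 0.0
```

Run:
```python
from h import *
grab('side','f.png');s=ctrl.read_state();print(s['eef_pos'],s['force'],np.abs(s['qd']).max())
```

```text
[567.68816912 -61.52774073 301.1601134 ] [-0.814605    1.03087417 -0.09294461] 0.005746858931832236
```

View pics/f.png

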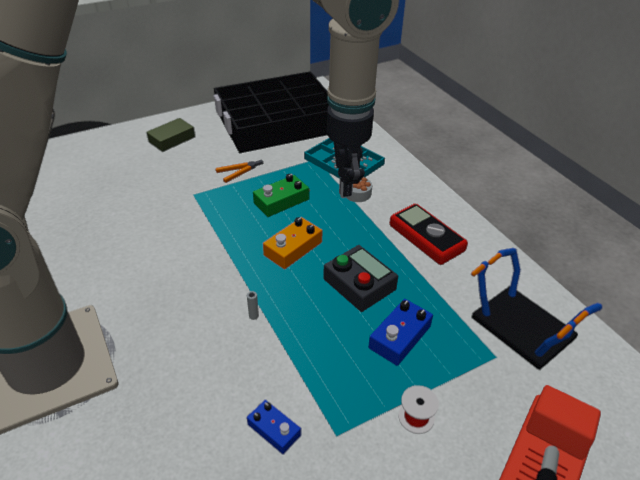

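The hand is well above the logger, both buttons are back up at (392,331) and (343,260), and nothing else has moved.

```bash
python3 -c "
from cell import ctrl;print(ctrl.finish_job())"
```

```text
the job is handed in; nothing more can be done
None
```

I pressed the blue footswitch to its stop and it sprang back, then pressed the green key to its stop; the hand is about 16 cm above the logger, nothing else appears moved, and the job is handed in (no verdict was returned).

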